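Free the marble tray from its bayonet stand

ROBOT

A 6-joint arm with a two-finger parallel gripper is mounted at the origin on the work surface; the furniture and walls round the work are solid. World frame = base frame: x ahead of the robot, y to its left, z up, the work surface at z = 0. Lengths are in m, angles in rad, forces in N, time in s.
With the tool pointing down it reaches from about 0.3 to 0.775 m from the base axis. Payload 14.6 kg.
Tool frame: the origin (TCP) lies at the very end of the fingers, on their centre line; the grasp point (between the pads) lies 19 mm behind it (ctrl.hold_point_z is the distance from the TCP to the grasp point, in m); x points along the fingers, y is the direction in which the jaws open and shut, and the axes are right-handed (so a half turn about x gives the same grasp; the last joint's range is limited). The gripper opens to 94 mm and grips with 3 to 60 N. Pads are 16 mm wide; open, the fingers measure 119 mm over their backs; the gripper's body (75 mm by 177 mm) begins 78 mm behind the grasp point.
Start: joints at [1.143, 0.3, 1.521, -0, 1.321, -0.067], TCP at [0.194, 0.515, 0.172] pointing down, gripper open.
Joint ranges: [-3.03, 3.03], [-0.79, 2.21], [0.23, 2.52], [-1.04, 4.18], [0, 3.07], [-2.55, 2.55]. Speed limits (rad/s): [2.22, 2.22, 2.57, 3.14, 3.14, 3.14].

INTERFACE

Orientations are given as [roll, pitch, yaw] about the fixed x, y, z axes, in that order (R = Rz(yaw) Ry(pitch) Rx(roll)).
In Python, from station import get_obs, camera, ticket, ctrl gives the robot as it stands.
- The arm moves only by the tool step_arm, never from a script. Its argument "motion" is a list that holds one entry, the list of rows, each a list of 6 numbers: the shift along the tool's x, y, z in m, then the turn, a rotation vector about the tool's x, y, z in degrees. A call has 1 to 12 rows; each row shifts and turns the commanded pose from where the row before left it, along the tool's axes as they then stand; what a row does not reach is not made up. A row lasts 1/8 s, in which the tool goes at most 62.5 mm and 10.7 degrees, less where a joint would pass 70% of its speed; a pose out of reach is approached as far as the arm can. A call is refused whole if a number of a shift passes 0.0625 or a number of a turn 10.7, either way. A call with a gripper value outside its range is refused whole. "fingers" is the finger opening in m, from 0 to 0.094, set as the call begins (left out, the last holds). The fingers move at their own pace and stop on an object; "squeeze" is the grip in N (left out, the last holds). Time passes only in rows, so rows that do not move let the fingers close. It gives the time, the measured TCP pose, the force and the opening at its end, in the units of the state.
- get_obs(): the state, without advancing time (a new reading comes with each control period).
- camera(name): name is "scene" or "top"; returns a dict with "pixels" (420x560x3 uint8, red, green, blue), "fx", "fy", "cx", "cy" (pixels), "extrinsics" (4x4, takes a point from world to camera coordinates). Camera axes: x right, y up, looking along -z (the intrinsics and any distortion apply to the point x, -y, -z); pixel columns grow to the right and rows downward; lengths in m; the calibration is good to about 2 mm. A picture is of the moment at which its call begins. There is no depth.
- ticket.hand_in(): hands the job in, once; it reports no verdict.
The state is a dict: "time_s": time; "qpos": joint angles; "joint_vel": joint speeds; "tau": joint torques, N m; "ee_pos": TCP position; "eef_rot": TCP orientation; "force": force on the tool from outside, world axes, zero at the start; "moment": the same for the moment, N m; "grip_width": finger opening in m.
Only numpy, scipy, OpenCV 4.12 (cv2) and the standard library are available. Lean on these libraries where they do the work, as an engineer would, in place of code of your own. Each camera call takes 0.05 s, during which the arm holds its last target.

TASK

The white marble tray is locked into its round stand. Take it by the wooden handle, turn it anticlockwise (seen from above) about a quarter turn until you feel its lugs come up gently against the brass stop pins, then lift it straight up about 10 cm and finish still holding it there over the stand, turned as it was at the stop. Keep the tray level and the steel ball inside the blue ring at the middle of the dish all the time, and leave the other things on the desk alone.

Things in the scene. Friction and masses are not known exactly. Their poses are not given: they have to be found in the camera images.
- tray_grip (a point): centre of the tray's wooden handle bar, 14 mm thick (tray x), 70 long (tray y), 18 high, 121 mm above the desk at the start, on a 6 mm wire bail standing on the rim at tray y = +-63 mm; open air below it down to the ball. Axes: the tray's, z up. Tray: loose, 122 mm high, dish 128 mm across, 0.20 to 0.33 kg, underside 8 mm above the desk
- dish_center (a point): point at the middle of the white dish at the height of the ball's centre, 91 mm under the handle's centre; axes: the tray's. The dish is flat within about 12 mm of its middle, then rises at about 8 degrees; a thin blue ring of 25 mm radius is inlaid round the middle
- tray_lug (a point): red dot on the lug at tray +x, 72 mm from the tray's axis. A dark steel strip, 16 mm wide, 5 mm thick, runs along tray x under the dish; its ends are the two lugs, reaching 80 mm from the axis, 12 to 17 mm above the desk at the start
- stand: round stand, 196 mm across, fixed; origin on its axis at the desk top. Base 8 mm thick. Two dark steel arcs hook over the lugs from -12 to 64 and 168 to 244 degrees (anticlockwise from stand x), closed at the clockwise ends: walls 84 mm from the axis, overhang in to 73 mm, 4 mm above the lugs. At the start tray x is 0 to 5 degrees from stand x; lugs come clear after 72
- stop: two fixed brass pins, 8 mm thick, 12 mm high, on the stand's base 77 mm from its axis, opposite each other; origin on the axis, 8 mm above the desk. The lugs meet both pins when tray x is 87 degrees anticlockwise of this body's x; its yaw differs from the stand's by up to 7 degrees either way, so the turn ends 80 to 94 degrees from stand x
- ball_center (a point): centre of the loose steel ball, 22 mm in diameter, 44 g, lying in the dish
- mug: blue mug, 82x114x91 mm, loose bystander; origin under its middle
- desk_clock: small wooden desk clock, 53x100x88 mm, loose bystander; origin under its middle
- tape_dispenser: black tape dispenser, 58x151x83 mm, loose bystander; origin under its middle
- rubber_stamp: brown wooden rubber stamp, 28x52x74 mm, loose bystander; origin under its middle
Things that resemble listed ones, but are neither listed nor needed, are in the scene too. What is shaped like the part that bears tray_grip but purple is not meant.

How it is judged:
By the outcome, as a careful person would: the job done as asked, in the order asked, and still so for the second after the job is handed in, while the arm keeps its last pose, push and grip.
It also fails if it takes over 58 s, if anything falls off the work surface, if the arm or the gripper's body presses on something with over 40 N, if the wrist force passes 120 N, or if a joint passes its speed limit or range.

## Working session

There is one attempt and no reset: what is moved stays moved. The work goes in short steps, Python scripts to look and compute and a tool call to move; the robot and the scene stay as the last step left them, time stands still between calls to the robot, and variables do not carry over. Pictures are saved under pics/ and viewed, and the job is handed in when it is done.

Besides the shell and the picture viewer there is one more tool, called by a JSON object that holds its "name" and its "arguments", one argument or row to a line. step_arm: Moves the arm, as the interface text tells. Its arguments: {"type":"object","properties":{"motion":{"type":"array","items":{"type":"array","items":{"type":"array","items":{"type":"number"}}}},"fingers":{"type":"number"},"squeeze":{"type":"number"}},"required":["motion"]}

```bash
ls; mkdir -p pics
python3 - <<'E'
from station import get_obs,camera,ctrl
import cv2,numpy as np
o=get_obs();print(o,ctrl.hold_point_z)
for n in("scene","top"):
    c=camera(n);cv2.imwrite(f"pics/{n}0.png",c["pixels"][:,:,::-1]);np.savez(f"pics/{n}0.npz",**c)
    print({k:v for k,v in c.items() if k!="pixels"})
E
```

```text
pics
{'time_s': 0.0, 'qpos': array([ 1.14339539e+00,  3.00476188e-01,  1.52160576e+00, -1.40583666e-05,
        1.32067337e+00, -6.66072998e-02]), 'joint_vel': array([-9.65676859e-04,  1.79038927e-03, -4.80199501e-04,  1.61801872e-03,
       -2.99407033e-05, -8.59492936e-04]), 'tau': array([ 2.11493621e-03, -5.31814098e+01, -3.52730799e+01,  7.08700041e-02,
        2.45360413e-02, -3.86309353e-05]), 'ee_pos': array([0.19404282, 0.51430691, 0.17157312]), 'eef_rot': array([-1.62569233,  1.56963359, -1.98648248]), 'force': array([-0.16400461, -0.99210339,  0.23481218]), 'moment': array([ 0.04470973, -0.02331482,  0.03017616]), 'grip_width': 0.09404448560026908} 0.0188
{'fx': 492.02140770788264, 'fy': 492.02140770788264, 'cx': 280.244844534585, 'cy': 210.74004621073405, 'extrinsics': array([[ 0.63149691, -0.77534614, -0.0070726 , -0.24676282],
       [ 0.51190074,  0.4100425 ,  0.75486607, -0.31640742],
       [-0.58238242, -0.48031606,  0.65584083, -1.09920133],
       [ 0.        ,  0.        ,  0.        ,  1.        ]])}
{'fx': 423.3644836717285, 'fy': 423.3644836717285, 'cx': 281.6251511966941, 'cy': 211.84899528164001, 'extrinsics': array([[-0.00876627, -0.99963916,  0.02539099,  0.02046753],
       [ 0.99808932, -0.00719394,  0.06136741, -0.44847909],
       [-0.06116261,  0.02588044,  0.99779223, -1.22740114],
       [ 0.        ,  0.        ,  0.        ,  1.        ]])}
```

View pics/scene0.png

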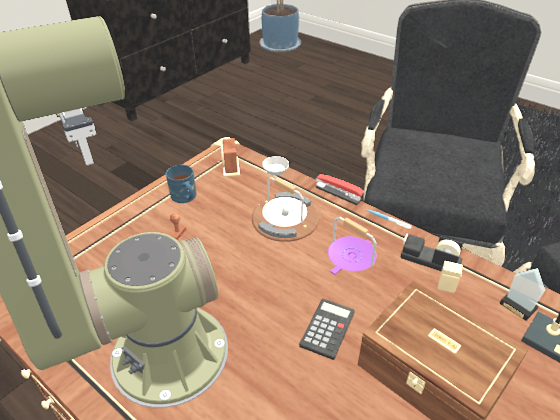

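View pics/top0.png

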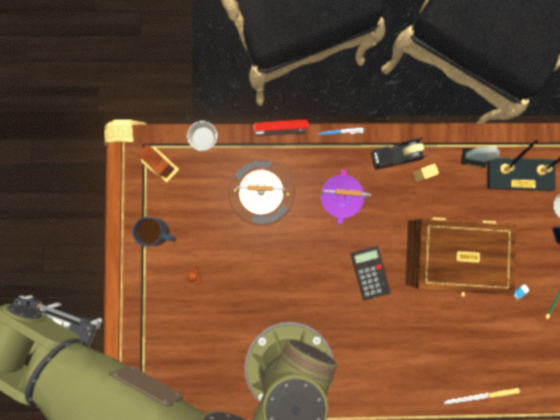

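Run:
```python
import cv2,numpy as np
a=cv2.imread("pics/top0.png")[150:235,215:310];b=cv2.imread("pics/scene0.png")[150:250,235:340]
cv2.imwrite("pics/topz.png",cv2.resize(a,None,fx=6.5,fy=6.5,interpolation=cv2.INTER_CUBIC))
cv2.imwrite("pics/scz.png",cv2.resize(b,None,fx=6,fy=6,interpolation=cv2.INTER_CUBIC))
```

```text
(no output)
```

View pics/topz.png

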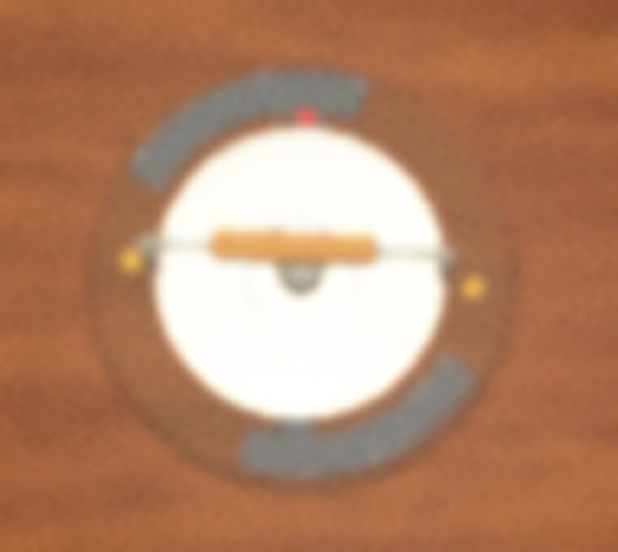

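View pics/scz.png

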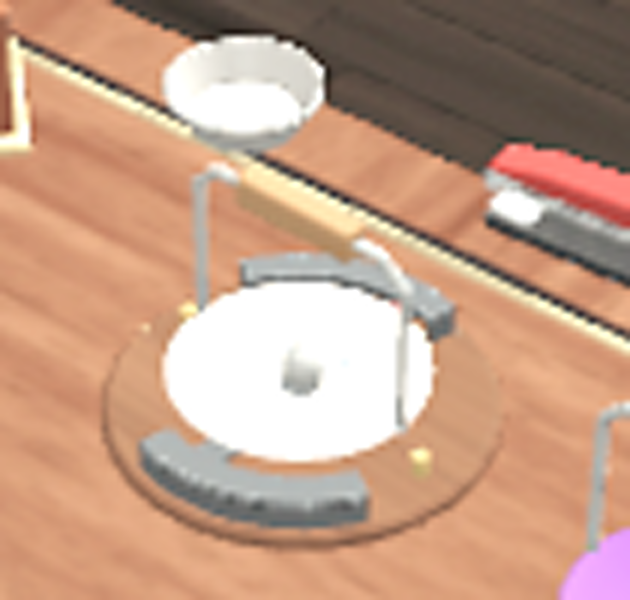

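```bash
cat > h.py <<'E'
import numpy as np,cv2
def ray(c,u,v):
    E=c["extrinsics"];d=np.array([(u-c["cx"])/c["fx"],-(v-c["cy"])/c["fy"],-1]);R=E[:3,:3]
    return -R.T@E[:3,3],R.T@d
def onz(c,u,v,z):
    o,d=ray(c,u,v);return o+d*(z-o[2])/d[2]
def two(c1,p1,c2,p2):
    o1,d1=ray(c1,*p1);o2,d2=ray(c2,*p2);d1/=np.linalg.norm(d1);d2/=np.linalg.norm(d2)
    A=np.stack([d1,-d2],1);s=np.linalg.lstsq(A,o2-o1,rcond=None)[0]
    a=o1+d1*s[0];b=o2+d2*s[1];return (a+b)/2,np.linalg.norm(a-b)
def proj(c,P):
    q=c["extrinsics"][:3,:3]@P+c["extrinsics"][:3,3];return c["cx"]+c["fx"]*q[0]/-q[2],c["cy"]-c["fy"]*q[1]/-q[2]
def blobs(c,box,lo,hi,mn=3):
    x0,y0,x1,y1=box;im=c["pixels"][y0:y1,x0:x1]
    h=cv2.cvtColor(np.ascontiguousarray(im),cv2.COLOR_RGB2HSV);m=cv2.inRange(h,lo,hi)
    n,l,s,ce=cv2.connectedComponentsWithStats(m)
    return [(ce[i]+[x0,y0],s[i,4],np.argwhere(l==i)[:,::-1]+[x0,y0]) for i in range(1,n) if s[i,4]>=mn]
E
python3 - <<'E'
from h import *
t=dict(np.load("pics/top0.npz"));s=dict(np.load("pics/scene0.npz"))
for n,c,b in(("top",t,(215,150,310,235)),("sc",s,(235,160,340,250))):
    for nm,lo,hi in(("white",(0,0,225),(180,30,255)),("gold",(15,110,160),(32,255,255)),("red",(172,120,150),(180,255,255)),("hand",(10,80,180),(20,180,255))):
        for ce,a,p in blobs(c,b,lo,hi): 
            if a>3: print(n,nm,ce.round(2),a,p.min(0),p.max(0))
print(t["pixels"][187,258:264],t["pixels"][189:192,234:237])
E
```

```text
top white [260.73 192.23] 1278 [240 170] [281 213]
top gold [259.4  187.64] 75 [248 186] [271 189]
top gold [234.53 189.87] 15 [233 188] [236 192]
top gold [287.36 193.79] 14 [286 192] [289 196]
top hand [286.66 160.03] 29 [282 158] [291 162]
top hand [271.5  171.62] 8 [268 170] [275 174]
top hand [245. 175.] 5 [243 173] [247 177]
top hand [278.5 177.5] 4 [277 176] [280 179]
top hand [259.97 187.72] 108 [248 186] [272 190]
top hand [234.62 189.38] 13 [233 188] [236 191]
top hand [238.  193.5] 4 [238 192] [238 195]
top hand [287.38 193.62] 13 [286 192] [289 195]
top hand [242.69 205.  ] 13 [239 199] [248 211]
top hand [302.2 218.8] 5 [301 218] [303 220]
top hand [299.39 226.65] 49 [290 222] [309 230]
top hand [277.6 225. ] 5 [277 224] [279 226]
top hand [254.14 228.71] 7 [253 227] [255 230]
top hand [262.62 228.88] 8 [261 228] [265 230]
sc white [273.24 165.68] 212 [262 160] [288 171]
sc white [287.17 161.  ] 6 [286 160] [288 162]
sc white [237.83 169.17] 18 [235 162] [239 173]
sc white [272.25 178.25] 4 [271 178] [273 179]
sc white [320.65 184.  ] 31 [317 182] [325 186]
sc white [298.44 193.  ] 18 [294 190] [302 198]
sc white [282.76 211.19] 929 [263 197] [301 226]
sc white [303.98 211.72] 61 [302 204] [306 219]
sc gold [290.8 190.9] 10 [289 189] [293 192]
sc hand [236.  161.5] 4 [236 160] [236 163]
sc hand [276.96 215.13] 4663 [235 160] [339 249]
sc hand [256.86 161.82] 51 [249 160] [262 166]
sc hand [236.4 170.8] 5 [235 169] [237 172]
sc hand [306.84 183.18] 525 [279 168] [339 204]
sc hand [337.54 229.42] 69 [335 220] [339 238]
[[231 174 103]
 [232 173 104]
 [233 175 105]
 [233 177 107]
 [233 175 106]
 [231 173 104]] [[[211 161  82]
  [220 173  92]
  [196 155  99]]

 [[215 164  83]
  [221 174  88]
  [194 149  84]]

 [[190 141  78]
  [193 147  79]
  [178 133  78]]]
```

Run:
```python
from h import *
t=dict(np.load("pics/top0.npz"));s=dict(np.load("pics/scene0.npz"))
pL=onz(t,234.53,189.6,.018);pR=onz(t,287.36,193.8,.018);print("pins",pL,pR,"mid",(pL+pR)/2,np.linalg.norm(pL-pR))
d=pL-pR;print("pin L ang",np.degrees(np.arctan2(d[1],d[0])))
print("two pins",two(t,(234.53,189.6),s,(266.3,201.7)),two(t,(287.36,193.8),s,(305.2,226.7)))
for ce,a,p in blobs(t,(215,150,310,235),(10,70,170),(22,180,255)):
    if a>60 and ce[1]<200 and ce[0]<280:
        (e,sz,an)=cv2.minAreaRect(p.astype(np.float32));print(ce,a,sz,an)
        vv=np.cov(p.T);w,v=np.linalg.eigh(vv);ax=v[:,1];A=onz(t,*(ce+20*ax),.13);B=onz(t,*(ce-20*ax),.13);dd=A-B
        print("handle",onz(t,*ce,.128),"yaw y-axis",np.degrees(np.arctan2(dd[1],dd[0])), np.ptp(p,0)/t['fx']*1.1)
for ce,a,p in blobs(t,(215,150,310,235),(0,0,200),(180,60,255)):
    if a>500:
        h=cv2.convexHull(p.astype(np.int32)).astype(np.float32);e=cv2.fitEllipse(h);print("dish",e,onz(t,*e[0],.026), e[1][0]*1.2/t['fx'])
r=onz(t,215+306/6.5-.5,150+117/6.5-.5,.017);print("red",r)
for n,a in(("hand two",two(t,(259.9,187.6),s,(284.7,185))),):print(n,a)
```

```text
pins [0.51446942 0.15406541 0.018     ] [ 5.01198580e-01 -2.67460285e-04  1.80000000e-02] mid [0.507834   0.07689897 0.018     ] 0.15490238387081362
pin L ang 85.08531535297358
two pins (array([0.51401002, 0.15359271, 0.02262529]), np.float64(0.00021343975795887614)) (array([ 5.01051845e-01, -2.83348843e-04,  2.03173718e-02]), np.float64(0.0002863861923228505))
[273.85842697 157.29438202] 445 (82.8056640625, 10.939559936523438) 6.009006023406982
handle [0.58824106 0.03939041 0.128     ] yaw y-axis 82.04807695222577 [0.21305519 0.03897351]
[259.9        187.78333333] 120 (25.068683624267578, 4.744073867797852) 2.8624050617218018
handle [0.5063039  0.07722437 0.128     ] yaw y-axis 87.40258251385801 [0.06495585 0.01299117]
dish ((260.5950622558594, 191.63180541992188), (44.01271438598633, 44.30300521850586), 73.23316955566406) [0.50717162 0.07783151 0.026     ] 0.1247512705958015
red [0.57938805 0.07475332 0.017     ]
hand two (array([0.50680641, 0.07738316, 0.12690016]), np.float64(0.00035914689187302717))
```

Run:
```python
from station import get_obs
from scipy.spatial.transform import Rotation as Ro
import numpy as np
o=get_obs();R=Ro.from_euler("xyz",o["eef_rot"]).as_matrix();print(R.round(4))
p=o["ee_pos"];T=np.array([.507,.0772,.20]);print(R.T@(T-p), np.degrees(np.arctan2(R[1,1],R[0,1])))
```

```text
[[-4.000e-04  3.531e-01  9.356e-01]
 [-9.000e-04  9.356e-01 -3.531e-01]
 [-1.000e+00 -1.000e-03 -1.000e-04]]
[-0.02808223 -0.2985198   0.44713105] 69.32450659933326
```

{"name": "step_arm", "arguments": {
  "motion": [
    [[-0.028, 0, 0, 0, 0, 0], [0, -0.027, 0.0405, 0, 0, 0], [0, -0.027, 0.0405, 0, 0, 0], [0, -0.027, 0.0405, 0, 0, 0], [0, -0.027, 0.0405, 0, 0, 0], [0, -0.027, 0.0405, 0, 0, 0], [0, -0.027, 0.0405, 0, 0, 0], [0, -0.027, 0.0405, 0, 0, 0], [0, -0.027, 0.0405, 0, 0, 0], [0, -0.027, 0.0405, 0, 0, 0], [0, -0.027, 0.0405, 0, 0, 0], [0, -0.0285, 0.042, 0, 0, 0]]
  ],
  "fingers": 0.06
}}

```text
time_s: 1.6
ee_pos: [0.5076, 0.0761, 0.2]
eef_rot: [-2.9, 1.57, 3.022]
force: [-0.0, 1.0, 0.6]
grip_width: 0.0603
```

{"name": "step_arm", "arguments": {
  "motion": [
    [[0, 0, 0, 9, 0, 0], [0, 0, 0, 9, 0, 0], [0, 0, 0, 9, 0, 0], [0, 0, 0, 9, 0, 0], [0, 0, 0, 9, 0, 0], [0, 0, 0, 9, 0, 0], [0, 0, 0, 9, 0, 0], [0, 0, 0, 8.7, 0, 0], [0, 0, 0, 0, 0, 0], [0, 0, 0, 0, 0, 0]]
  ]
}}

```text
time_s: 2.85
ee_pos: [0.5069, 0.0775, 0.2]
eef_rot: [-1.439, 1.57, -3.048]
force: [0.1, 0.4, -0.6]
grip_width: 0.06
```

```bash
cat > st.py <<'E'
from station import get_obs,camera
from h import *
from scipy.spatial.transform import Rotation as Ro
import sys
def st(T=None):
    o=get_obs();R=Ro.from_euler("xyz",o["eef_rot"]).as_matrix()
    print("t",o["time_s"],"p",o["ee_pos"].round(4),"yaw",np.degrees(np.arctan2(R[1,1],R[0,1])).round(2),"tilt y,z",np.degrees(R[2,1]).round(2),np.degrees(R[2,2]).round(2),"F",o["force"].round(2),"M",o["moment"].round(3),"w",round(o["grip_width"],4),"q6",o["qpos"][5].round(2))
    if T is not None: print("d tool",(R.T@(np.array(T)-o["ee_pos"])).round(4))
def snap(n):
    out=[]
    for k in("top","scene"):
        c=camera(k);np.savez(f"pics/{k}{n}.npz",**c);out.append(c)
    a=cv2.resize(out[0]["pixels"][145:240,210:310,::-1],None,fx=4,fy=4,interpolation=cv2.INTER_CUBIC)
    b=cv2.resize(out[1]["pixels"][130:250,235:335,::-1],None,fx=4,fy=4,interpolation=cv2.INTER_CUBIC)
    a=np.vstack([a,np.zeros((480-380,400,3),np.uint8)])
    cv2.imwrite(f"pics/c{n}.png",np.hstack([a,b]))
E
python3 -c "
from st import *
st((.507,.0774,.102));snap(1)"
```

```text
t 2.85 p [0.5069 0.0775 0.2   ] yaw -2.18 tilt y,z -0.02 0.0 F [ 0.11  0.36 -0.59] M [-0.069  0.07   0.029] w 0.06 q6 0.12
d tool [0.098  0.0001 0.0001]
```

View pics/c1.png

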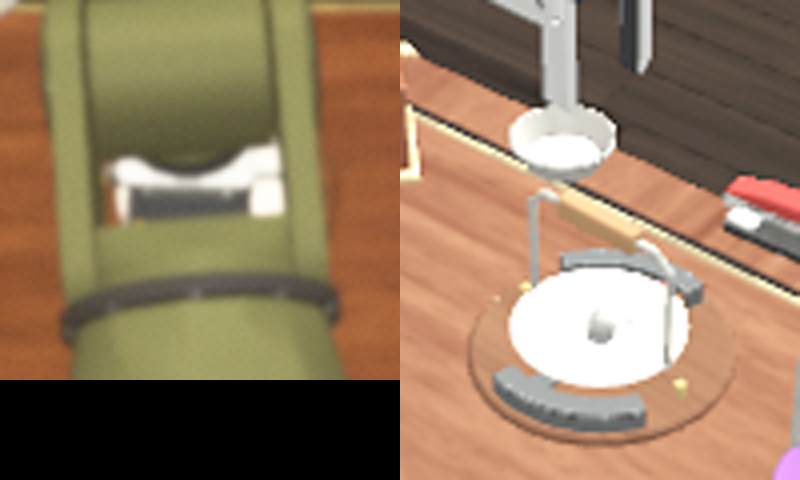

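The picture shows the tray undisturbed, ball at the middle (≈(600,322) in the crop), and the gripper above and behind in view. Going down.

{"name": "step_arm", "arguments": {
  "motion": [
    [[0.015, 0, 0, 0, 0, 0], [0.015, 0, 0, 0, 0, 0], [0.015, 0, 0, 0, 0, 0], [0.015, 0, 0, 0, 0, 0], [0.015, 0, 0, 0, 0, 0], [0.012, 0, 0, 0, 0, 0], [0.007, 0, 0, 0, 0, 0], [0.004, 0, 0, 0, 0, 0], [0, 0, 0, 0, 0, 0], [0, 0, 0, 0, 0, 0]]
  ]
}}

```text
time_s: 4.2
ee_pos: [0.5072, 0.0775, 0.1026]
eef_rot: [1.672, 1.57, 0.06]
force: [-0.0, 0.6, -0.1]
grip_width: 0.0601
```

```bash
python3 -c "
from st import *
st((.507,.0774,.102));snap(2)"
```

```text
t 4.2 p [0.5072 0.0775 0.1026] yaw -2.37 tilt y,z 0.04 -0.0 F [-0.02  0.55 -0.09] M [-0.066  0.093 -0.016] w 0.0601 q6 0.12
d tool [ 0.0006 -0.0002  0.0001]
```

View pics/c2.png

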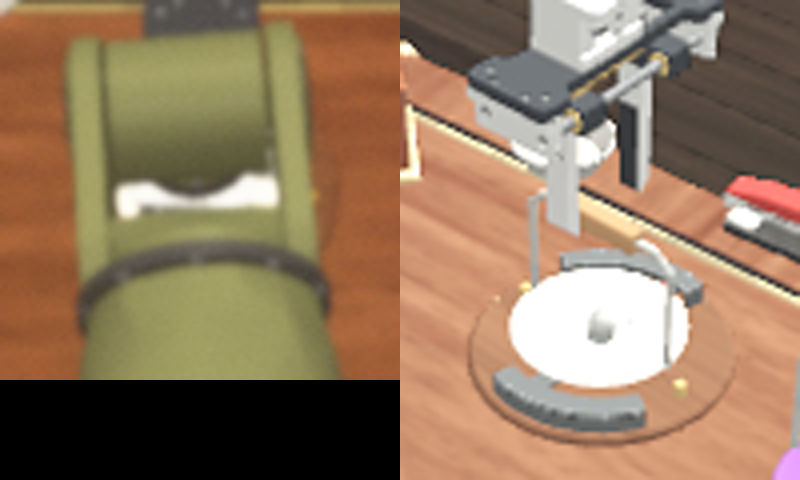

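The fingers straddle the handle bar. Closing gently.

{"name": "step_arm", "arguments": {
  "motion": [
    [[0.0005, 0, 0, 0, 0, 0], [0, 0, 0, 0, 0, 0], [0, 0, 0, 0, 0, 0], [0, 0, 0, 0, 0, 0], [0, 0, 0, 0, 0, 0]]
  ],
  "fingers": 0.02,
  "squeeze": 5
}}

```text
time_s: 4.92
ee_pos: [0.507, 0.0775, 0.1017]
eef_rot: [0.448, 1.571, -1.164]
force: [-0.3, 1.1, 0.7]
grip_width: 0.0201
```

{"name": "step_arm", "arguments": {
  "motion": [
    [[0, 0, 0, 0, 0, 0], [0, 0, 0, 0, 0, 0], [0, 0, 0, 0, 0, 0], [0, 0, 0, 0, 0, 0]]
  ],
  "fingers": 0.016
}}

```text
time_s: 5.42
ee_pos: [0.507, 0.0775, 0.1016]
eef_rot: [-1.571, 1.571, 3.1]
force: [-0.2, -0.5, -0.3]
grip_width: 0.0163
```

{"name": "step_arm", "arguments": {
  "motion": [
    [[0, 0, 0, 0, 0, 0], [0, 0, 0, 0, 0, 0], [0, 0, 0, 0, 0, 0], [0, 0, 0, 0, 0, 0]]
  ],
  "fingers": 0.0
}}

```text
time_s: 5.92
ee_pos: [0.507, 0.0775, 0.1017]
eef_rot: [0.786, 1.571, -0.826]
force: [0.1, 0.4, -0.3]
grip_width: 0.0005
```

{"name": "step_arm", "arguments": {
  "motion": [
    [[0, 0, 0, 0, 0, 0], [0, 0, 0, 0, 0, 0], [0, 0, 0, 0, 0, 0], [0, 0, 0, 0, 0, 0]]
  ],
  "squeeze": 25
}}

```text
time_s: 6.42
ee_pos: [0.507, 0.0775, 0.1016]
eef_rot: [0.429, 1.571, -1.184]
force: [1.3, -0.1, -0.9]
grip_width: 0.0004
```

```bash
python3 -c "
from st import *
st((.507,.0774,.102));snap(3)"
```

```text
t 6.425 p [0.507  0.0775 0.1016] yaw -2.37 tilt y,z 0.0 0.0 F [ 1.29 -0.13 -0.92] M [-0.058  0.051 -0.032] w 0.0004 q6 0.12
d tool [-0.0004 -0.      0.0001]
```

View pics/c3.png

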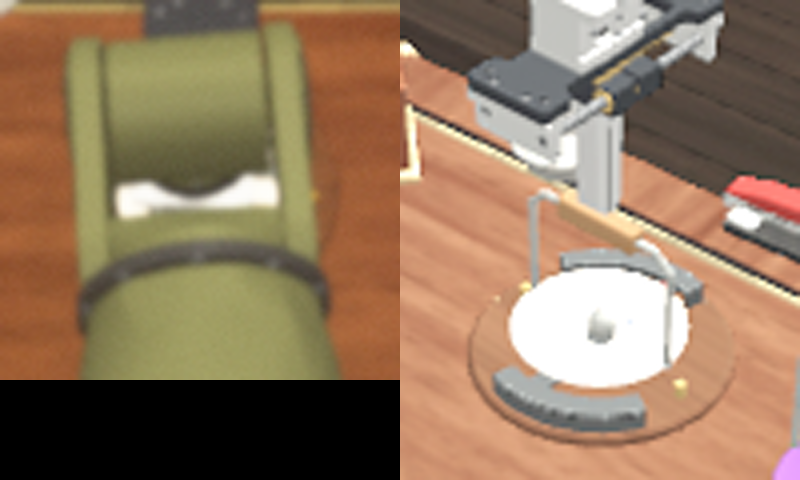

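```bash
python3 -c "
from h import *
c=dict(np.load('pics/scene3.npz'))
for z in(.1016,.121,.13,.2): print(z,proj(c,np.array([.507,.0775,z])))
cv2.imwrite('pics/z3.png',cv2.resize(c['pixels'][150:225,255:330,::-1],None,fx=8,fy=8,interpolation=cv2.INTER_CUBIC))
"
```

```text
0.1016 (np.float64(284.7857355790834), np.float64(192.1417589006127))
0.121 (np.float64(284.7785374364141), np.float64(186.63869929040524))
0.13 (np.float64(284.77515189710596), np.float64(184.0504170790443))
0.2 (np.float64(284.74777088955256), np.float64(163.1173342438765))
```

View pics/z3.png

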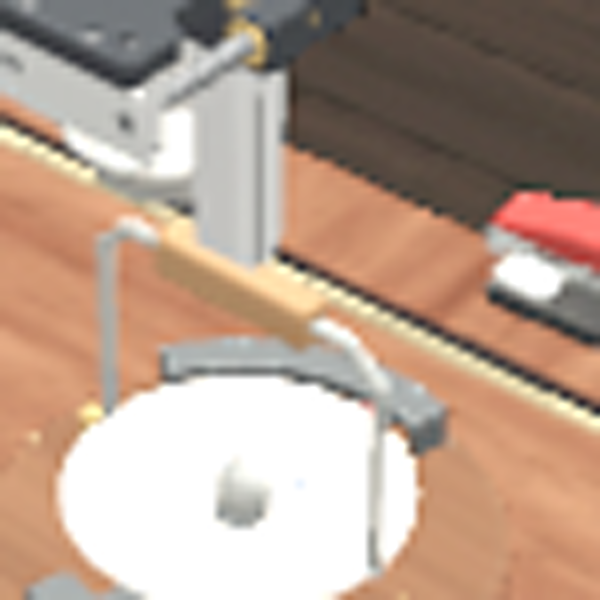

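```bash
python3 -c "
from h import *
c=dict(np.load('pics/scene3.npz'))
for x in (-.03,-.043,.03,.043):
  for y in (-.008,.008): print(x,y,[np.round(proj(c,np.array([.507+x,.0775+y,z])),1) for z in(.1026,.122,.2)])
for n in(1,2):
  c=dict(np.load(f'pics/scene{n}.npz'))
  cv2.imwrite(f'pics/z{n}b.png',cv2.resize(c['pixels'][110:210,240:340,::-1],None,fx=6,fy=6,interpolation=cv2.INTER_CUBIC))
"
```

```text
-0.03 -0.008 [array([280.2, 198.4]), array([280.1, 192.9]), array([279.9, 169.5])]
-0.03 0.008 [array([275.7, 196.1]), array([275.6, 190.5]), array([275.2, 167.2])]
-0.043 -0.008 [array([277.2, 200.8]), array([277.1, 195.2]), array([276.7, 171.8])]
-0.043 0.008 [array([272.6, 198.4]), array([272.5, 192.9]), array([272. , 169.5])]
0.03 -0.008 [array([293.7, 187.7]), array([293.8, 182.2]), array([294.1, 159.1])]
0.03 0.008 [array([289.2, 185.5]), array([289.3, 180.1]), array([289.4, 156.9])]
0.043 -0.008 [array([296.6, 185.5]), array([296.7, 180. ]), array([297.1, 156.9])]
0.043 0.008 [array([292.1, 183.3]), array([292.2, 177.8]), array([292.4, 154.8])]
```

View pics/z2b.png

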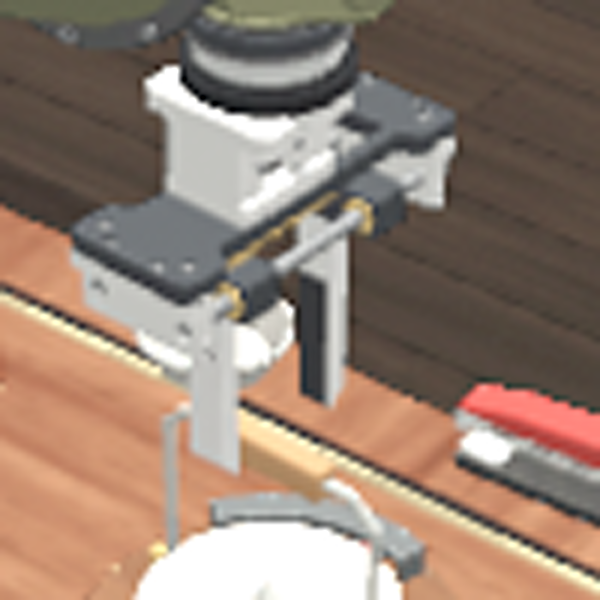

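View pics/z1b.png

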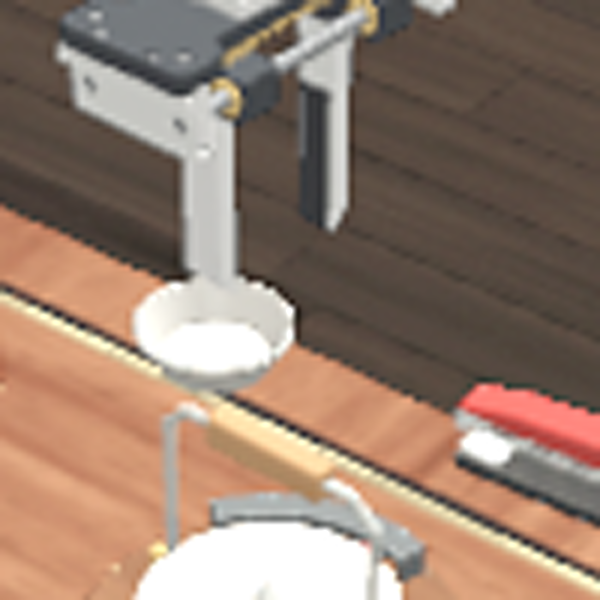

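```bash
python3 -c "
from h import *
from scipy.spatial.transform import Rotation as Ro
R=Ro.from_euler('xyz',[-1.62569233,  1.56963359, -1.98648248]).as_matrix();p=np.array([0.19404282, 0.51430691, 0.17157312])
for n in('top','scene'):
  c=dict(np.load(f'pics/{n}0.npz'))
  for l in ([0,0,0],[0,.047,0],[0,-.047,0],[0,.0595,0],[0,-.0595,0],[-.097,0,0],[-.097,.0885,0],[-.097,-.0885,0]): print(n,l,np.round(proj(c,p+R@np.array(l)),1))
c=dict(np.load('pics/top0.npz'));a=cv2.resize(c['pixels'][280:380,0:130,::-1],None,fx=5,fy=5,interpolation=cv2.INTER_CUBIC)
cv2.imwrite('pics/s0t.png',a)
c=dict(np.load('pics/scene0.npz'));a=cv2.resize(c['pixels'][80:190,30:140,::-1],None,fx=5,fy=5,interpolation=cv2.INTER_CUBIC)
cv2.imwrite('pics/s0s.png',a)
"
```

```text
top [0, 0, 0] [ 84.5 311.4]
top [0, 0.047, 0] [ 66.8 304.9]
top [0, -0.047, 0] [102.3 317.9]
top [0, 0.0595, 0] [ 62.1 303.1]
top [0, -0.0595, 0] [107.  319.6]
top [-0.097, 0, 0] [ 65.7 318.8]
top [-0.097, 0.0885, 0] [ 28.9 305.3]
top [-0.097, -0.0885, 0] [102.4 332.3]
scene [0, 0, 0] [ 88.7 165.7]
scene [0, 0.047, 0] [ 84.6 157.2]
scene [0, -0.047, 0] [ 93.1 174.5]
scene [0, 0.0595, 0] [ 83.5 155. ]
scene [0, -0.0595, 0] [ 94.3 177. ]
scene [-0.097, 0, 0] [ 79.  135.4]
scene [-0.097, 0.0885, 0] [ 71.4 120.3]
scene [-0.097, -0.0885, 0] [ 87.3 151.8]
```

View pics/s0t.png

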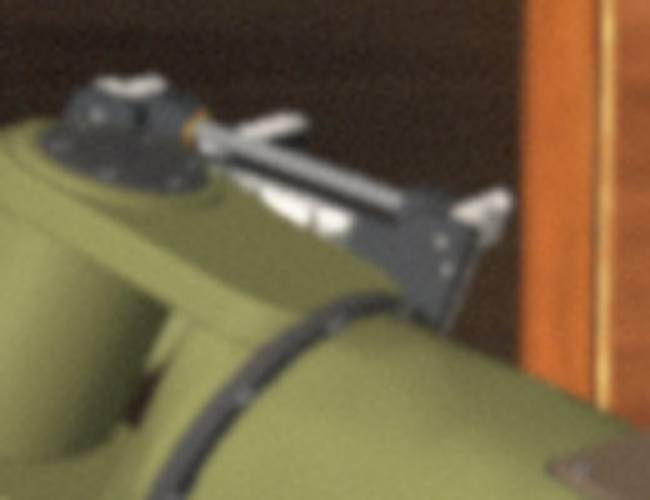

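View pics/s0s.png

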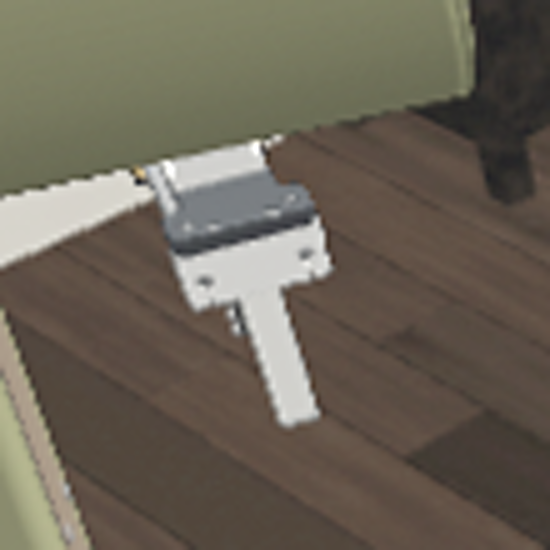

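```bash
python3 -c "
from h import *
from scipy.spatial.transform import Rotation as Ro
R=Ro.from_euler('xyz',[-1.62569233,  1.56963359, -1.98648248]).as_matrix();p=np.array([0.19404282, 0.51430691, 0.17157312])
t=dict(np.load('pics/top0.npz'));s=dict(np.load('pics/scene0.npz'))
for a,b in (((102,319.5),(90,164)),((103,319),(92,163.5)),((101,322),(86.5,164.5))):
  q,r=two(t,a,s,b);print(q,r,R.T@(q-p))
"
```

```text
[0.17722821 0.45904729 0.21023946] 0.008712451163200312 [-0.03859964 -0.05768255  0.00377288]
[0.17972776 0.45493276 0.21254146] 0.00636578130081458 [-0.04089844 -0.06065247  0.00756384]
[0.17041836 0.4620353  0.21081556] 0.011281336766054929 [-0.03917572 -0.05729155 -0.00365338]
```

The grasp missed: opening 0, and both views place the finger ends ~39 mm above the reported TCP (triangulated at the start and again now). So the tips closed above the bar, and the tray was not touched. I'll reopen, go down ~39 mm and check by picture.

{"name": "step_arm", "arguments": {
  "motion": [
    [[-0.005, 0, 0, 0, 0, 0], [0, 0, 0, 0, 0, 0], [0, 0, 0, 0, 0, 0], [0, 0, 0, 0, 0, 0], [0, 0, 0, 0, 0, 0], [0, 0, 0, 0, 0, 0]]
  ],
  "fingers": 0.06,
  "squeeze": 5
}}

```text
time_s: 7.28
ee_pos: [0.507, 0.0775, 0.1066]
eef_rot: [-1.222, 1.571, -2.834]
force: [0.5, -0.4, 0.2]
grip_width: 0.0569
```

{"name": "step_arm", "arguments": {
  "motion": [
    [[0.005, 0, 0, 0, 0, 0], [0.005, 0, 0, 0, 0, 0], [0.005, 0, 0, 0, 0, 0], [0.005, 0, 0, 0, 0, 0], [0.005, 0, 0, 0, 0, 0], [0, 0, 0, 0, 0, 0], [0, 0, 0, 0, 0, 0]]
  ]
}}

```text
time_s: 8.15
ee_pos: [0.5071, 0.0775, 0.0818]
eef_rot: [1.635, 1.571, 0.023]
force: [-0.3, 0.3, -0.9]
grip_width: 0.0598
```

```bash
cat > zz.py <<'E'
from st import *
def z(n):
    st();c=camera("scene");np.savez(f"pics/scene{n}.npz",**c)
    cv2.imwrite(f'pics/z{n}.png',cv2.resize(c['pixels'][130:240,240:340,::-1],None,fx=5.4,fy=5.4,interpolation=cv2.INTER_CUBIC))
E
python3 -c "
from zz import *
z(4)"
```

```text
t 8.15 p [0.5071 0.0775 0.0818] yaw -2.37 tilt y,z 0.01 -0.0 F [-0.31  0.26 -0.86] M [-0.085  0.071 -0.037] w 0.0598 q6 0.12
```

View pics/z4.png

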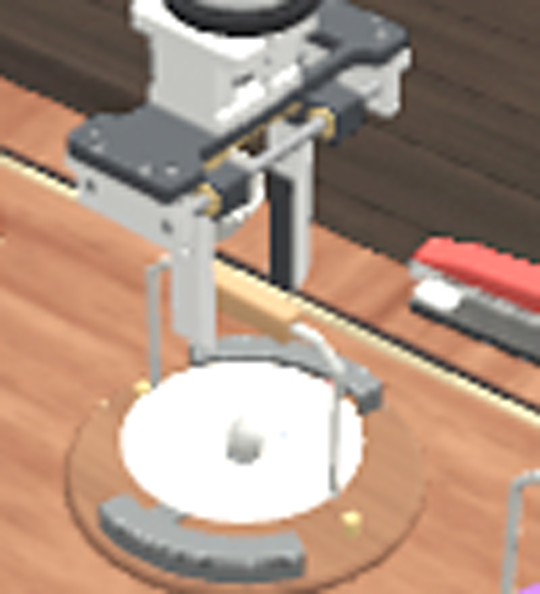

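The fingers straddle the bar, with the near tip at pixel (279,196), i.e. z ≈ 0.12. Another 18 mm.

{"name": "step_arm", "arguments": {
  "motion": [
    [[0.005, 0, 0, 0, 0, 0], [0.005, 0, 0, 0, 0, 0], [0.005, 0, 0, 0, 0, 0], [0.003, 0, 0, 0, 0, 0], [0, 0, 0, 0, 0, 0], [0, 0, 0, 0, 0, 0]]
  ]
}}

```text
time_s: 8.95
ee_pos: [0.5071, 0.0775, 0.0638]
eef_rot: [1.629, 1.571, 0.017]
force: [0.2, -0.0, -0.3]
grip_width: 0.06
```

{"name": "step_arm", "arguments": {
  "motion": [
    [[0, 0, 0, 0, 0, 0], [0, 0, 0, 0, 0, 0], [0, 0, 0, 0, 0, 0], [0, 0, 0, 0, 0, 0], [0, 0, 0, 0, 0, 0]]
  ],
  "fingers": 0.02
}}

```text
time_s: 9.57
ee_pos: [0.507, 0.0775, 0.0637]
eef_rot: [2.18, 1.571, 0.568]
force: [-0.1, -0.5, -1.0]
grip_width: 0.0201
```

```bash
python3 -c "
from zz import *
z(5)"
```

```text
t 9.575 p [0.507  0.0775 0.0637] yaw -2.37 tilt y,z 0.0 -0.0 F [-0.08 -0.53 -0.99] M [-0.058  0.099  0.055] w 0.0201 q6 0.12
```

View pics/z5.png

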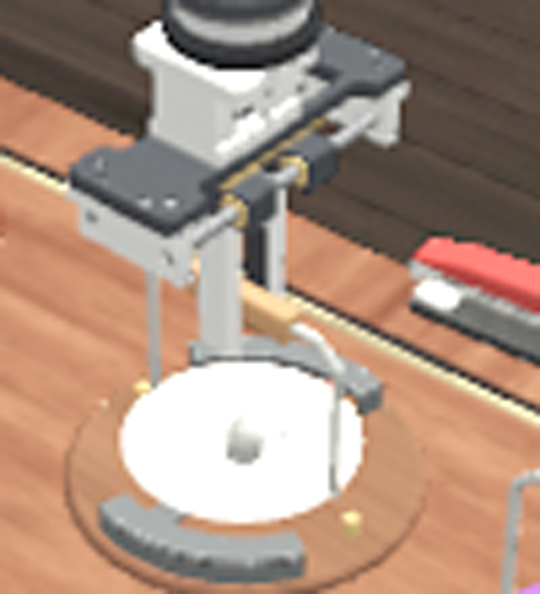

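Bar is between the fingers. Closing.

{"name": "step_arm", "arguments": {
  "motion": [
    [[0, 0, 0, 0, 0, 0], [0, 0, 0, 0, 0, 0], [0, 0, 0, 0, 0, 0]]
  ],
  "fingers": 0.016
}}

```text
time_s: 10.0
ee_pos: [0.5072, 0.0775, 0.0638]
eef_rot: [1.616, 1.57, 0.004]
force: [2.2, 0.3, 0.9]
grip_width: 0.0161
```

{"name": "step_arm", "arguments": {
  "motion": [
    [[0, 0, 0, 0, 0, 0], [0, 0, 0, 0, 0, 0], [0, 0, 0, 0, 0, 0]]
  ],
  "fingers": 0.01
}}

```text
time_s: 10.38
ee_pos: [0.5071, 0.0775, 0.0637]
eef_rot: [1.527, 1.57, -0.085]
force: [2.1, 0.0, 1.4]
grip_width: 0.0141
```

{"name": "step_arm", "arguments": {
  "motion": [
    [[0, 0, 0, 0, 0, 0], [0, 0, 0, 0, 0, 0], [0, 0, 0, 0, 0, 0]]
  ],
  "squeeze": 15
}}

```text
time_s: 10.75
ee_pos: [0.5067, 0.0775, 0.0634]
eef_rot: [-1.455, 1.57, -3.067]
force: [0.0, -0.4, -2.8]
grip_width: 0.014
```

{"name": "step_arm", "arguments": {
  "motion": [
    [[0, 0, 0, 0, 0, 0], [0, 0, 0, 0, 0, 0], [0, 0, 0, 0, 0, 0]]
  ],
  "squeeze": 30,
  "fingers": 0.0
}}

```text
time_s: 11.12
ee_pos: [0.5069, 0.0775, 0.0636]
eef_rot: [-1.242, 1.571, -2.855]
force: [0.1, -0.4, -4.1]
grip_width: 0.0138
```

```bash
python3 -c "
from zz import *
z(6)"
```

```text
t 11.125 p [0.5069 0.0775 0.0636] yaw -2.37 tilt y,z -0.01 0.0 F [ 0.14 -0.36 -4.13] M [-0.033  0.039 -0.025] w 0.0138 q6 0.12
```

View pics/z6.png

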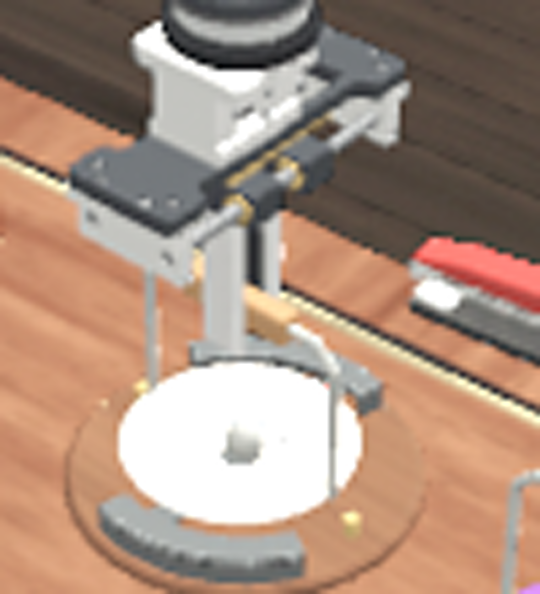

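```bash
python3 -c "
from h import *
o=[]
for n in(5,6):
  c=dict(np.load(f'pics/scene{n}.npz'))
  o.append(cv2.resize(c['pixels'][175:245,248:313,::-1],None,fx=6,fy=6,interpolation=cv2.INTER_CUBIC))
  for ce,a,p in blobs(c,(248,190,315,240),(0,0,200),(180,40,255)):
    if a>500:
      h=cv2.convexHull(p.astype(np.int32)).astype(np.float32);print(n,ce,a,cv2.fitEllipse(h))
  for ce,a,p in blobs(c,(248,190,315,240),(0,0,60),(180,50,190)): 
     if 8<a<80: print(n,'grey',ce,a)
cv2.imwrite('pics/cmp56.png',np.hstack(o))
"
```

```text
5 [284.33694581 211.24729064] 1015 ((284.45953369140625, 211.3072967529297), (29.57741355895996, 44.74679946899414), 89.47443389892578)
5 grey [268.29411765 196.23529412] 17
5 grey [284.7  213.35] 20
6 [282.31501057 211.57188161] 946 ((283.6428527832031, 211.6334686279297), (29.792823791503906, 43.72254180908203), 89.11675262451172)
6 grey [267.52380952 195.0952381 ] 21
6 grey [284.13043478 213.47826087] 23
```

View pics/cmp56.png

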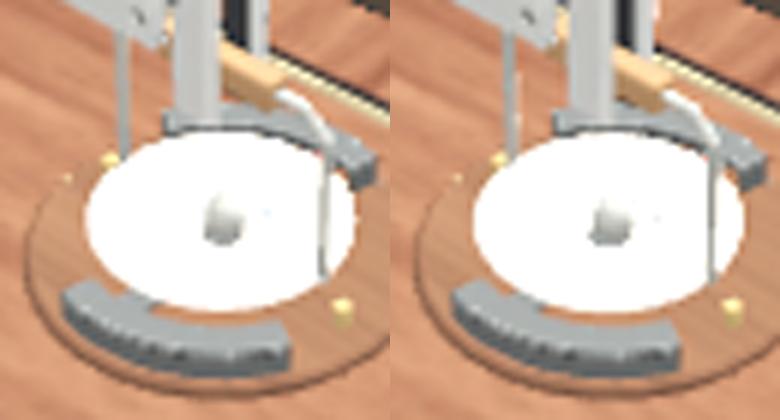

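Handle is gripped (14 mm); the tray shifted under 2 mm, ball still in the middle (≈(284,213)). Fz suggests it already bears part of the weight. I'll raise 1.5 mm (of the 4 mm clearance) to unload the base, then turn.

{"name": "step_arm", "arguments": {
  "motion": [
    [[-0.0005, 0, 0, 0, 0, 0], [-0.0005, 0, 0, 0, 0, 0], [-0.0005, 0, 0, 0, 0, 0], [0, 0, 0, 0, 0, 0], [0, 0, 0, 0, 0, 0]]
  ]
}}

```text
time_s: 11.8
ee_pos: [0.507, 0.0775, 0.0652]
eef_rot: [1.198, 1.571, -0.414]
force: [0.1, -0.2, -3.1]
grip_width: 0.0134
```

```bash
python3 -c "
from zz import *
z(7);st();st();st()"
```

```text
t 11.8 p [0.507  0.0775 0.0652] yaw -2.37 tilt y,z 0.0 0.0 F [ 0.09 -0.2  -3.15] M [-0.108  0.066  0.048] w 0.0134 q6 0.12
t 11.85 p [0.507  0.0775 0.0652] yaw -2.37 tilt y,z 0.0 0.0 F [ 0.03  0.01 -3.23] M [-0.036  0.079  0.05 ] w 0.0138 q6 0.12
t 11.85 p [0.507  0.0775 0.0652] yaw -2.37 tilt y,z 0.0 0.0 F [ 0.03  0.01 -3.23] M [-0.036  0.079  0.05 ] w 0.0138 q6 0.12
t 11.85 p [0.507  0.0775 0.0652] yaw -2.37 tilt y,z 0.0 0.0 F [ 0.03  0.01 -3.23] M [-0.036  0.079  0.05 ] w 0.0138 q6 0.12
```

View pics/z7.png

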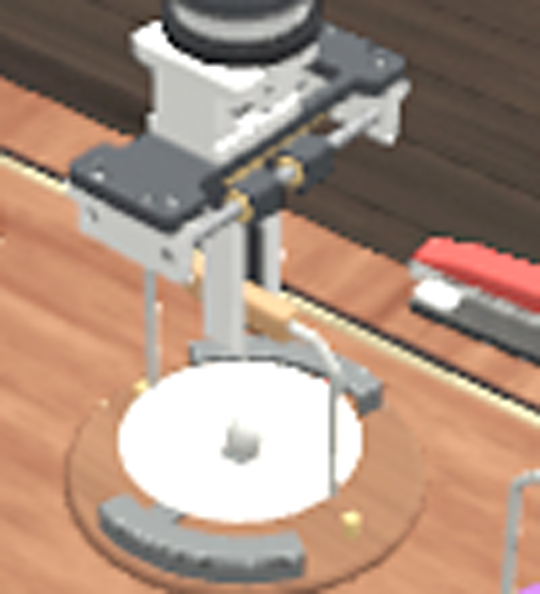

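{"name": "step_arm", "arguments": {
  "motion": [
    [[0, 0, 0, -1, 0, 0], [0, 0, 0, -2, 0, 0], [0, 0, 0, -2.5, 0, 0], [0, 0, 0, -2.5, 0, 0], [0, 0, 0, -2.5, 0, 0], [0, 0, 0, -2.5, 0, 0], [0, 0, 0, -2.5, 0, 0], [0, 0, 0, -2.5, 0, 0], [0, 0, 0, -2.5, 0, 0], [0, 0, 0, -2.5, 0, 0], [0, 0, 0, -1.5, 0, 0], [0, 0, 0, -0.5, 0, 0]]
  ]
}}

```text
time_s: 13.35
ee_pos: [0.507, 0.0775, 0.0651]
eef_rot: [-0.638, 1.571, -1.813]
force: [0.4, 0.2, -3.0]
grip_width: 0.0135
```

```bash
python3 -c "
from zz import *
z(8)"
```

```text
t 13.35 p [0.507  0.0775 0.0651] yaw 22.67 tilt y,z -0.0 0.0 F [ 0.4   0.16 -3.05] M [-0.058  0.039  0.046] w 0.0135 q6 -0.32
```

View pics/z8.png

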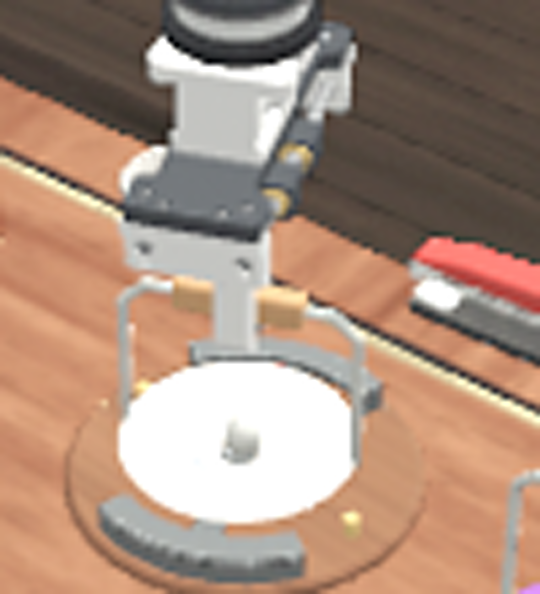

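Turned 25° freely, tray follows, ball at the middle, no side force. Continuing.

{"name": "step_arm", "arguments": {
  "motion": [
    [[0, 0, 0, -1, 0, 0], [0, 0, 0, -2, 0, 0], [0, 0, 0, -2.5, 0, 0], [0, 0, 0, -2.5, 0, 0], [0, 0, 0, -2.5, 0, 0], [0, 0, 0, -2.5, 0, 0], [0, 0, 0, -2.5, 0, 0], [0, 0, 0, -2.5, 0, 0], [0, 0, 0, -2.5, 0, 0], [0, 0, 0, -2.5, 0, 0], [0, 0, 0, -1.5, 0, 0], [0, 0, 0, -0.5, 0, 0]]
  ]
}}

```text
time_s: 14.9
ee_pos: [0.507, 0.0775, 0.0651]
eef_rot: [-2.587, 1.571, 2.958]
force: [-0.3, 0.3, -3.2]
grip_width: 0.0141
```

{"name": "step_arm", "arguments": {
  "motion": [
    [[0, 0, 0, -1, 0, 0], [0, 0, 0, -2, 0, 0], [0, 0, 0, -2, 0, 0], [0, 0, 0, -2, 0, 0], [0, 0, 0, -2, 0, 0], [0, 0, 0, -2, 0, 0], [0, 0, 0, -2, 0, 0], [0, 0, 0, -2, 0, 0], [0, 0, 0, -1, 0, 0], [0, 0, 0, 0, 0, 0], [0, 0, 0, 0, 0, 0]]
  ]
}}

```text
time_s: 16.27
ee_pos: [0.507, 0.0775, 0.0651]
eef_rot: [-0.242, 1.571, -0.703]
force: [1.2, -0.5, -3.5]
grip_width: 0.0138
```

```bash
python3 -c "
from zz import *
z(9);snap(9);st()"
```

```text
t 16.275 p [0.507  0.0775 0.0651] yaw 63.61 tilt y,z -0.0 0.0 F [ 1.19 -0.53 -3.55] M [-0.044 -0.044  0.067] w 0.0138 q6 -1.03
t 16.425 p [0.507  0.0775 0.0651] yaw 63.62 tilt y,z -0.0 0.0 F [ 0.41 -0.34 -3.67] M [-0.017 -0.017 -0.01 ] w 0.0141 q6 -1.03
```

View pics/z9.png

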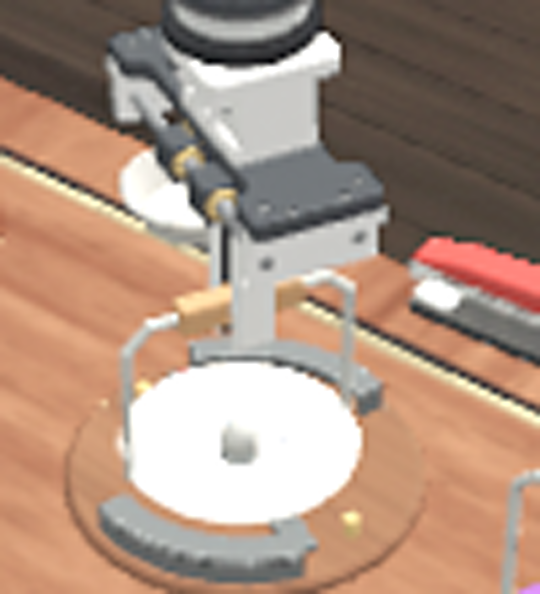

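View pics/c9.png

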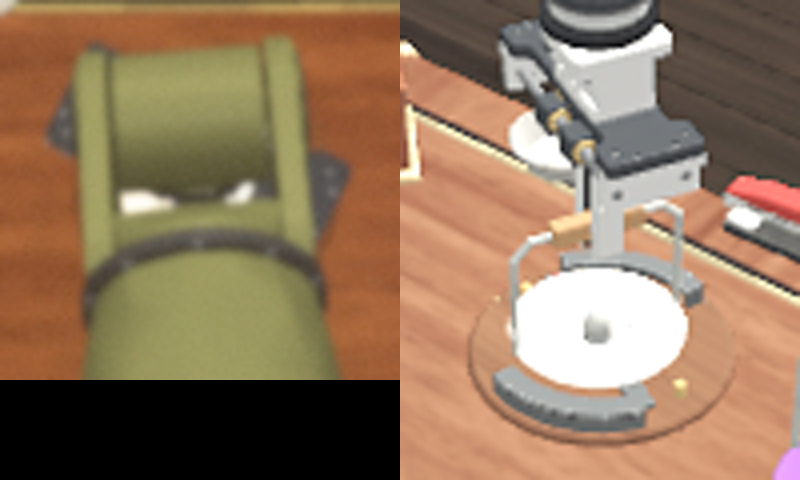

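{"name": "step_arm", "arguments": {
  "motion": [
    [[0, 0, 0, -1, 0, 0], [0, 0, 0, -1, 0, 0], [0, 0, 0, -1, 0, 0], [0, 0, 0, -1, 0, 0], [0, 0, 0, -1, 0, 0], [0, 0, 0, -1, 0, 0], [0, 0, 0, -1, 0, 0], [0, 0, 0, -0.5, 0, 0], [0, 0, 0, 0, 0, 0]]
  ]
}}

```text
time_s: 17.55
ee_pos: [0.507, 0.0775, 0.0651]
eef_rot: [-1.766, 1.571, -2.095]
force: [-0.1, -0.1, -2.7]
grip_width: 0.0138
```

```bash
python3 -c "
from zz import *
z(10)"
```

```text
t 17.55 p [0.507  0.0775 0.0651] yaw 71.13 tilt y,z -0.0 -0.0 F [-0.13 -0.12 -2.68] M [-0.013  0.016 -0.055] w 0.0138 q6 -1.16
```

{"name": "step_arm", "arguments": {
  "motion": [
    [[0, 0, 0, -0.5, 0, 0], [0, 0, 0, -0.5, 0, 0], [0, 0, 0, -0.5, 0, 0], [0, 0, 0, 0, 0, 0]]
  ]
}}

```text
time_s: 18.1
ee_pos: [0.507, 0.0775, 0.0651]
eef_rot: [-3.085, 1.571, 2.895]
force: [0.1, 0.8, -3.2]
grip_width: 0.0135
```

```bash
python3 -c "
from zz import *
z(11)"
```

```text
t 18.1 p [0.507  0.0775 0.0651] yaw 72.64 tilt y,z -0.0 -0.0 F [ 0.05  0.76 -3.25] M [-0.029  0.028  0.005] w 0.0135 q6 -1.19
```

View pics/z11.png

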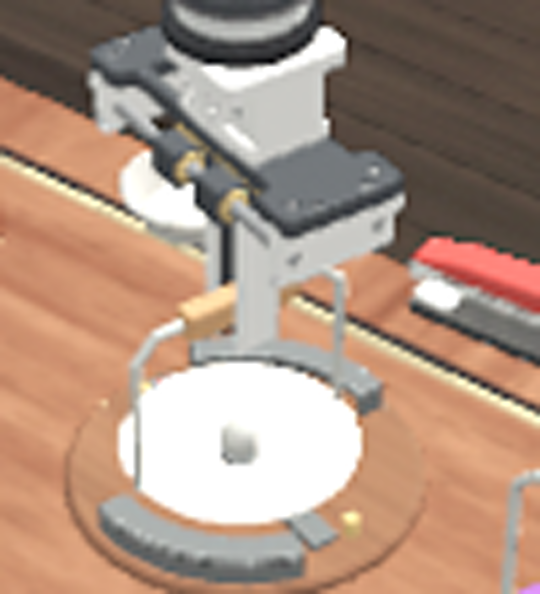

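Lug at (312,528) is clear of the arc, with a few mm left to the pin at (350,520). Creeping on.

{"name": "step_arm", "arguments": {
  "motion": [
    [[0, 0, 0, -0.5, 0, 0], [0, 0, 0, -0.5, 0, 0], [0, 0, 0, -0.5, 0, 0], [0, 0, 0, 0, 0, 0]]
  ]
}}

```text
time_s: 18.65
ee_pos: [0.5072, 0.0775, 0.0652]
eef_rot: [0.429, 1.57, 0.152]
force: [1.4, 0.1, -3.0]
grip_width: 0.0139
```

```bash
python3 -c "
from st import *
st()"
```

```text
t 18.65 p [0.5072 0.0775 0.0652] yaw 74.13 tilt y,z 0.01 0.03 F [ 1.41  0.14 -2.95] M [-0.011 -0.39  -0.115] w 0.0139 q6 -1.21
```

{"name": "step_arm", "arguments": {
  "motion": [
    [[0, 0, 0, -0.5, 0, 0], [0, 0, 0, -0.3, 0, 0], [0, 0, 0, 0, 0, 0]]
  ]
}}

```text
time_s: 19.02
ee_pos: [0.5072, 0.0775, 0.0652]
eef_rot: [0.351, 1.57, 0.088]
force: [2.2, 0.6, -3.3]
grip_width: 0.0136
```

```bash
python3 -c "
from st import *
st()"
```

```text
t 19.025 p [0.5072 0.0775 0.0652] yaw 74.93 tilt y,z 0.01 0.02 F [ 2.24  0.59 -3.25] M [-0.009 -0.791 -0.177] w 0.0136 q6 -1.23
```

{"name": "step_arm", "arguments": {
  "motion": [
    [[0, 0, 0, -0.3, 0, 0], [0, 0, 0, -0.3, 0, 0], [0, 0, 0, 0, 0, 0]]
  ]
}}

```text
time_s: 19.4
ee_pos: [0.507, 0.0775, 0.0652]
eef_rot: [0.887, 1.571, 0.635]
force: [1.9, 0.5, -2.8]
grip_width: 0.014
```

```bash
python3 -c "
from zz import *
z(12)"
```

```text
t 19.4 p [0.507  0.0775 0.0652] yaw 75.53 tilt y,z 0.0 0.0 F [ 1.86  0.46 -2.84] M [ 0.025 -0.722 -0.185] w 0.014 q6 -1.24
```

View pics/z12.png

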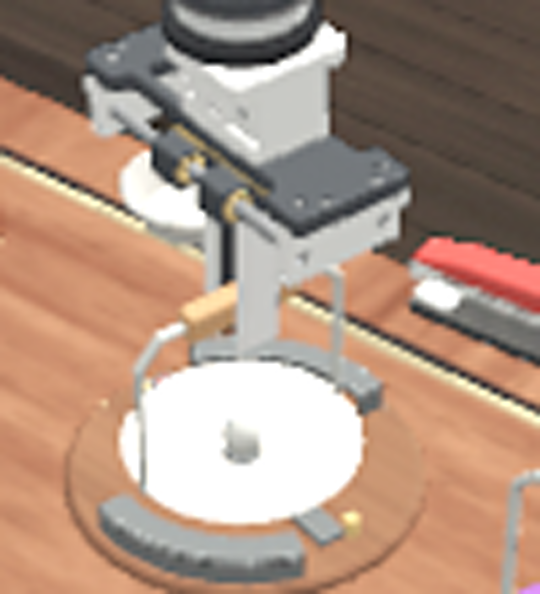

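One lug touches first (Fx +2 N, Mz −0.18): the axis sits a little to −x. Shift along tool +z to centre, so that both pins share.

{"name": "step_arm", "arguments": {
  "motion": [
    [[0, 0, 0.0005, 0, 0, 0], [0, 0, 0.0005, 0, 0, 0], [0, 0, 0, 0, 0, 0], [0, 0, 0, 0, 0, 0]]
  ]
}}

```text
time_s: 19.95
ee_pos: [0.5079, 0.0773, 0.0651]
eef_rot: [-2.789, 1.571, -3.041]
force: [1.0, 0.5, -3.2]
grip_width: 0.0142
```

```bash
python3 -c "
from st import *
st()"
```

```text
t 19.95 p [0.5079 0.0773 0.0651] yaw 75.53 tilt y,z -0.0 -0.01 F [ 1.    0.51 -3.2 ] M [ 0.167 -0.409 -0.119] w 0.0142 q6 -1.24
```

{"name": "step_arm", "arguments": {
  "motion": [
    [[0, 0, 0.0005, 0, 0, 0], [0, 0, 0.0005, 0, 0, 0], [0, 0, 0, 0, 0, 0], [0, 0, 0, 0, 0, 0]]
  ]
}}

```text
time_s: 20.45
ee_pos: [0.5088, 0.077, 0.0651]
eef_rot: [-2.766, 1.57, -3.018]
force: [0.4, -0.6, -3.1]
grip_width: 0.0136
```

```bash
python3 -c "
from st import *
st()"
```

```text
t 20.45 p [0.5088 0.077  0.0651] yaw 75.53 tilt y,z -0.01 -0.02 F [ 0.41 -0.62 -3.06] M [-0.01  -0.05   0.025] w 0.0136 q6 -1.24
```

{"name": "step_arm", "arguments": {
  "motion": [
    [[0, 0, 0, -0.4, 0, 0], [0, 0, 0, 0, 0, 0], [0, 0, 0, 0, 0, 0]]
  ]
}}

```text
time_s: 20.82
ee_pos: [0.509, 0.077, 0.0651]
eef_rot: [-0.016, 1.571, -0.261]
force: [0.3, -0.1, -2.7]
grip_width: 0.0139
```

```bash
python3 -c "
from zz import *
z(13)"
```

```text
t 20.825 p [0.509  0.077  0.0651] yaw 75.93 tilt y,z -0.0 0.0 F [ 0.26 -0.1  -2.66] M [-0.043 -0.198 -0.042] w 0.0139 q6 -1.25
```

View pics/z13.png

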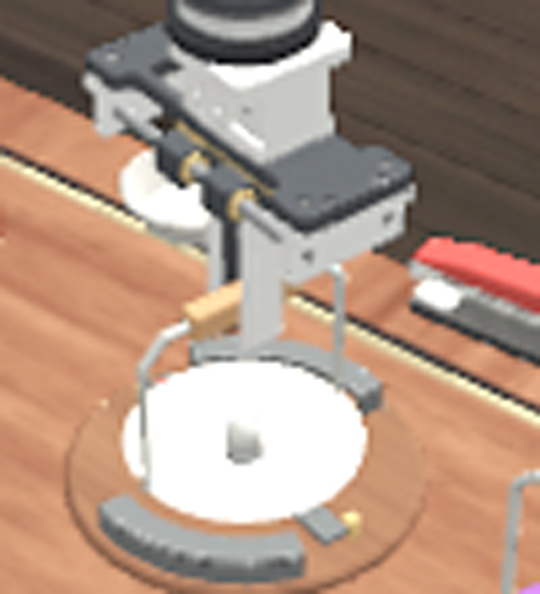

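{"name": "step_arm", "arguments": {
  "motion": [
    [[0, 0, 0, -0.4, 0, 0], [0, 0, 0, 0, 0, 0], [0, 0, 0, 0, 0, 0]]
  ]
}}

```text
time_s: 21.25
ee_pos: [0.509, 0.077, 0.0652]
eef_rot: [0.287, 1.571, 0.049]
force: [0.3, -0.7, -2.8]
grip_width: 0.0136
```

```bash
python3 -c "
from st import *
st()"
```

```text
t 21.25 p [0.509  0.077  0.0652] yaw 76.32 tilt y,z 0.0 0.01 F [ 0.32 -0.69 -2.78] M [-0.056 -0.341 -0.136] w 0.0136 q6 -1.25
```

{"name": "step_arm", "arguments": {
  "motion": [
    [[0, 0, 0, -0.4, 0, 0], [0, 0, 0, 0, 0, 0], [0, 0, 0, 0, 0, 0]]
  ]
}}

```text
time_s: 21.62
ee_pos: [0.509, 0.077, 0.0652]
eef_rot: [0.1, 1.571, -0.131]
force: [1.2, 0.2, -3.3]
grip_width: 0.0134
```

```bash
python3 -c "
from st import *
st()"
```

```text
t 21.625 p [0.509  0.077  0.0652] yaw 76.73 tilt y,z 0.0 0.01 F [ 1.22  0.24 -3.25] M [-0.1   -0.553 -0.17 ] w 0.0134 q6 -1.26
```

```bash
python3 -c "
from zz import *
z(14)
for n in(5,7,9,11,13,14):
  c=dict(np.load(f'pics/scene{n}.npz'))
  for ce,a,p in blobs(c,(248,190,315,240),(0,0,200),(180,40,255)):
    if a>500:
      h=cv2.convexHull(p.astype(np.int32)).astype(np.float32);e=cv2.fitEllipse(h);print(n,np.round(e[0],2),onz(c,*e[0],.027).round(4))
c=dict(np.load('pics/scene14.npz'));cv2.imwrite('pics/z14b.png',cv2.resize(c['pixels'][175:245,250:320,::-1],None,fx=8,fy=8,interpolation=cv2.INTER_CUBIC))
"
```

```text
t 21.625 p [0.509  0.077  0.0652] yaw 76.73 tilt y,z 0.0 0.01 F [ 1.22  0.24 -3.25] M [-0.1   -0.553 -0.17 ] w 0.0134 q6 -1.26
5 [284.46 211.31] [0.51   0.0812 0.027 ]
7 [283.91 211.22] [0.5093 0.0827 0.027 ]
9 [283.99 211.55] [0.5083 0.0816 0.027 ]
11 [284.07 211.56] [0.5085 0.0814 0.027 ]
13 [284.8  211.14] [0.5112 0.0809 0.027 ]
14 [284.93 211.11] [0.5115 0.0807 0.027 ]
```

View pics/z14b.png

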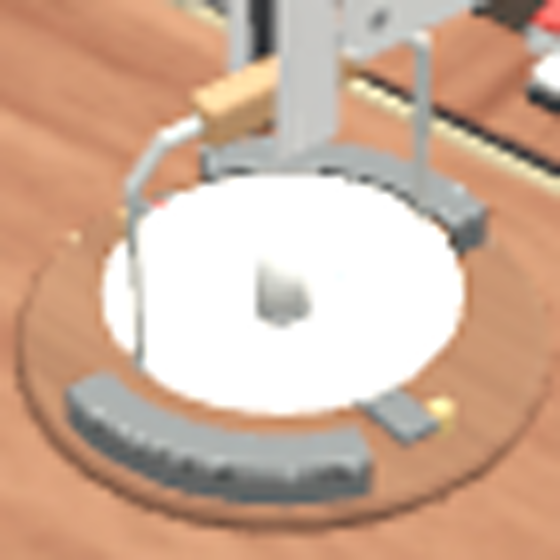

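{"name": "step_arm", "arguments": {
  "motion": [
    [[0, 0, 0.0005, -0.4, 0, 0], [0, 0, 0, 0, 0, 0], [0, 0, 0, 0, 0, 0]]
  ]
}}

```text
time_s: 22.05
ee_pos: [0.5094, 0.0769, 0.0652]
eef_rot: [2.862, 1.571, 2.637]
force: [0.6, 0.5, -2.8]
grip_width: 0.0136
```

```bash
python3 -c "
from st import *
st()"
```

```text
t 22.05 p [0.5094 0.0769 0.0652] yaw 77.12 tilt y,z 0.0 -0.01 F [ 0.63  0.53 -2.8 ] M [ 0.027 -0.215 -0.243] w 0.0136 q6 -1.27
```

{"name": "step_arm", "arguments": {
  "motion": [
    [[0, 0, 0.0005, -0.4, 0, 0], [0, 0, 0, 0, 0, 0], [0, 0, 0, 0, 0, 0]]
  ]
}}

```text
time_s: 22.42
ee_pos: [0.5099, 0.0768, 0.0651]
eef_rot: [2.891, 1.571, 2.674]
force: [0.8, 1.1, -2.0]
grip_width: 0.0138
```

```bash
python3 -c "
from st import *
st()"
```

```text
t 22.425 p [0.5099 0.0768 0.0651] yaw 77.52 tilt y,z 0.0 -0.01 F [ 0.81  1.07 -2.02] M [ 0.101 -0.042 -0.4  ] w 0.0138 q6 -1.27
```

Now it is a pure couple (Mz −0.40, ~2.6 N per pin, My≈0): both lugs are on the pins. Check by picture.

```bash
python3 -c "
from zz import *
z(15)
c=dict(np.load('pics/scene15.npz'));cv2.imwrite('pics/z15b.png',cv2.resize(c['pixels'][175:245,250:320,::-1],None,fx=8,fy=8,interpolation=cv2.INTER_CUBIC))
"
```

```text
t 22.425 p [0.5099 0.0768 0.0651] yaw 77.52 tilt y,z 0.0 -0.01 F [ 0.81  1.07 -2.02] M [ 0.101 -0.042 -0.4  ] w 0.0138 q6 -1.27
```

View pics/z15b.png

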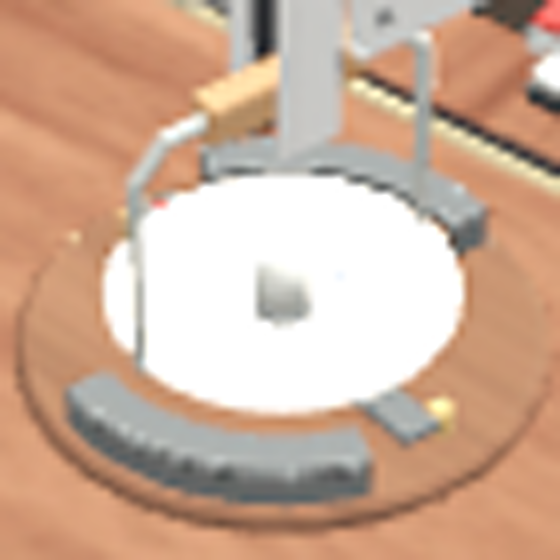

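Lug (400,415) lies against the pin (440,408), ball in the middle. Ease off 0.3° and lift straight up.

{"name": "step_arm", "arguments": {
  "motion": [
    [[0, 0, 0, 0.3, 0, 0], [-0.001, 0, 0, 0, 0, 0], [-0.002, 0, 0, 0, 0, 0], [-0.003, 0, 0, 0, 0, 0], [-0.003, 0, 0, 0, 0, 0], [-0.003, 0, 0, 0, 0, 0], [-0.002, 0, 0, 0, 0, 0], [0, 0, 0, 0, 0, 0]]
  ]
}}

```text
time_s: 23.48
ee_pos: [0.51, 0.0768, 0.0793]
eef_rot: [0.182, 1.571, -0.04]
force: [-1.3, -0.5, -2.6]
grip_width: 0.0139
```

```bash
python3 -c "
from zz import *
z(16)"
```

```text
t 23.475 p [0.51   0.0768 0.0793] yaw 77.23 tilt y,z 0.0 0.01 F [-1.31 -0.52 -2.56] M [0.042 0.035 0.028] w 0.0139 q6 -1.27
```

View pics/z16.png

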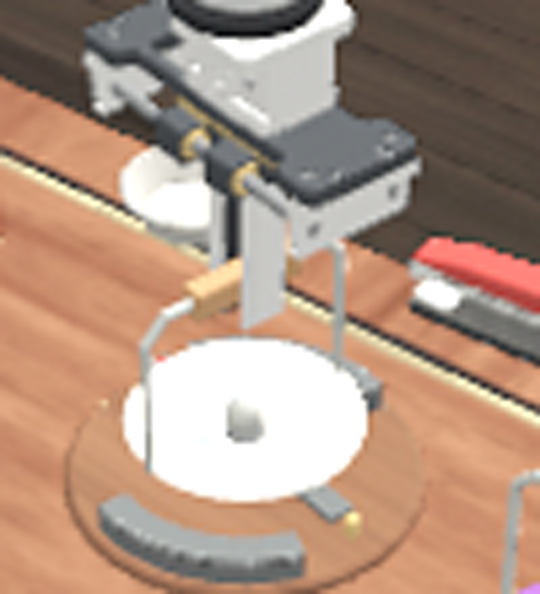

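Clear of the arcs, level, ball central. Lift the rest.

{"name": "step_arm", "arguments": {
  "motion": [
    [[-0.003, 0, 0, 0, 0, 0], [-0.006, 0, 0, 0, 0, 0], [-0.008, 0, 0, 0, 0, 0], [-0.01, 0, 0, 0, 0, 0], [-0.01, 0, 0, 0, 0, 0], [-0.01, 0, 0, 0, 0, 0], [-0.01, 0, 0, 0, 0, 0], [-0.01, 0, 0, 0, 0, 0], [-0.008, 0, 0, 0, 0, 0], [-0.006, 0, 0, 0, 0, 0], [-0.004, 0, 0, 0, 0, 0], [0, 0, 0, 0, 0, 0]]
  ]
}}

```text
time_s: 25.02
ee_pos: [0.51, 0.0768, 0.1642]
eef_rot: [0.314, 1.571, 0.091]
force: [-0.2, 0.9, -2.5]
grip_width: 0.014
```

{"name": "step_arm", "arguments": {
  "motion": [
    [[0, 0, 0, 0, 0, 0], [0, 0, 0, 0, 0, 0], [0, 0, 0, 0, 0, 0], [0, 0, 0, 0, 0, 0], [0, 0, 0, 0, 0, 0], [0, 0, 0, 0, 0, 0], [0, 0, 0, 0, 0, 0], [0, 0, 0, 0, 0, 0]]
  ]
}}

```text
time_s: 26.02
ee_pos: [0.5099, 0.0768, 0.1642]
eef_rot: [-1.365, 1.571, -1.588]
force: [0.2, 0.7, -3.4]
grip_width: 0.014
```

```bash
python3 -c "
from zz import *
z(17);t=camera('top');cv2.imwrite('pics/top17.png',t['pixels'][:,:,::-1])"
```

```text
t 26.025 p [0.5099 0.0768 0.1642] yaw 77.23 tilt y,z -0.0 0.0 F [ 0.15  0.74 -3.4 ] M [0.027 0.079 0.035] w 0.014 q6 -1.27
```

View pics/z17.png

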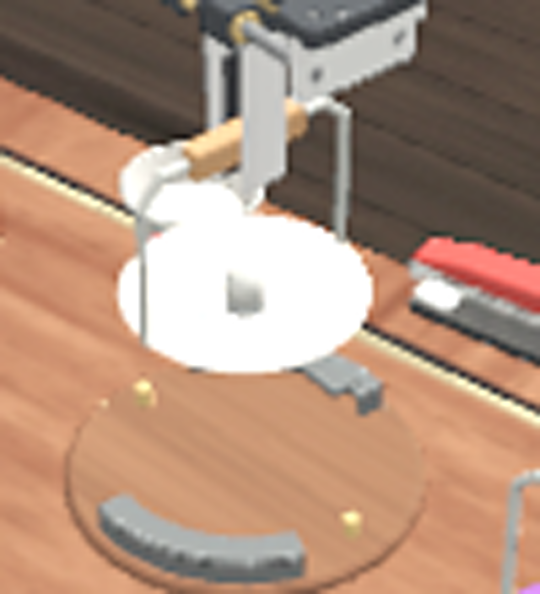

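View pics/top17.png

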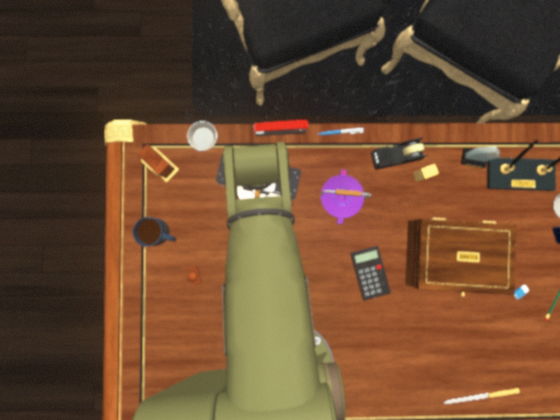

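The tray hangs level about 100 mm up over the stand, with the ball at the middle (pixel ≈(243,292)) and the other objects where they were.

```bash
python3 -c "
from station import ticket
print(ticket.hand_in())"
```

```text
the job is handed in; nothing more can be done
None
```

I gripped the tray by its handle and turned it anticlockwise to the stop. I then lifted it about 100 mm above where it started and handed the job in at 26 s, still holding it there.

- **Stop:** I turned the tool about 79.5° from its start to where both lugs touched the pins. The wrist then read a twist of −0.40 N m with almost no sideways moment, about 2.6 N on each pin. I backed off 0.3° before lifting, so the tray was held 0.3° short of the wrist angle at contact.
- **Final check:** The measured tool tilt was 0.0° and the opening was 14 mm, the bar's thickness. About 3 N of weight was on the grip. In the last pictures the ball is at the middle of the dish and the mug, clock, tape dispenser and stamp have not moved.
- **Failed first grasp:** The fingers closed on air above the bar. Both cameras put the finger ends about 39 mm above the reported tool point. I went down by that much, checked by picture and gripped the bar; the tray shifted under 2 mm.
- **Uneven contact:** The first touch was on one pin only, about 2 N. I shifted the tray about 3 mm sideways until both pins took the load. The tool therefore ended about 2 mm off the stand centre I had measured from the pins.
- **Not checked directly:** The top camera's view of the dish was blocked by the arm after the grasp, so the ball's position and the tray's level come from the oblique view and the wrist readings.

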